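# Bring the small dish over the imager's lens and lock the tray

## Task

The dish imager's tray is locked at its loading end with three covered dishes in its wells, one of them smaller than the other two. Pull the locking plunger up and give it a quarter turn anticlockwise so that it stays out, then slide the tray until the small dish, whichever well it is in, is centred over the round lens window in the deck. Turn the plunger back so that it drops fully home and locks the tray there, and leave all the dishes lying in their wells.

Things in the scene. Friction and masses are not known exactly. Their poses are not given: they have to be found in the camera images.
- imager: The dish imager: flat white bench instrument, housing 136 x 336 x 48 mm, standing fixed on the table. Origin on the table directly below the lens window; its x axis points away from the robot, its y axis to the left along the tray's slide, z up. The housing reaches from y = -133 to +203 mm and x = -90 to +46 mm. The plunger's steel bracket stands on its front edge at x = -58, y = +34 mm.
- lens_window (a point): Centre of the round black lens window (33 mm across, in a steel bezel of 46 mm) in the housing's grey deck, 52 mm above the table. A short black line on the deck's front edge also marks its place along the slide. The tray passes 3 mm above it.
- tray (a joint): Travel of the tray in m: 0 at the loading end (start), growing as it slides along the imager's -y (to the robot's right), up to 0.2045. It locks at 0, 0.068, 0.136 and 0.204, where the plunger's pin meets one of four holes in the flange along the tray's front edge; at the last three a well lies exactly over the lens window. It slides with about 1 N of friction.
- tray_grip (a point): Point on the tray's upright black grip plate (12 mm thick along y, 36 mm along x, from 65 to 125 mm above the table), on its centre line, 108 mm above the table; the plate stands on a tongue at the tray's left (+y) end, 134 mm from the tray's middle. The nearest dish's rim is about 30 mm from the plate's face, its top 79 mm above the table.
- plunger (a joint): Lift of the locking plunger in m: 0 fully home (tray locked), up to 0.016. A spring pushes it down with 5 to 8 N. It turns only when lifted over 11 mm (12 to 14 is good); turned and let go it rests at about 0.011. Let down where there is no hole, its pin rides on the flange at about 0.0075; its round nose finds a hole within about 3 mm and draws the tray in.
- plunger_twist (a joint): Turn of the plunger's T grip in rad: 0 with the bar along the slide, where its cross pin can drop into the collar's slot; up to 1.57 (stop) anticlockwise seen from above, the bar then across the slide. It holds the plunger out from about 0.7 on and stays where it is left; it drops when turned back to within about 0.15 of 0.
- plunger_grip (a point): Centre of the black T grip on top of the plunger, on its turning axis: a bar 44 mm long, 13 mm thick and 26 mm tall. When home this point is 125 mm above the table, the grip's top 11 mm higher; 23 mm below it is the top of the 26 mm square collar. The point's x axis is across the bar's thickness, its y axis along the bar, turning with it.
- small_dish_mid (a point): Centre of the small covered dish, 36 mm across and 12 mm high, lying in the deeper step of one of the three wells (its underside 60 mm above the table).
- big_dish_1_mid (a point): Centre of one of the two large covered dishes, 60 mm across and 15 mm high, lying in a well (underside 64 mm above the table).
- big_dish_2_mid (a point): Centre of the other large dish, as the first.
- tray_mid (a point): Centre of the tray's top face, 69 mm above the table. Aluminium tray 228 mm long (y), 78 mm wide, with a 37 mm wide flange along its front; three stepped round wells in a row, at its middle and 68 mm either side along y, each for a large dish or, in its deeper step, a small one.
Mind the look-alikes: they are no part of the job. Leave any orange look-alike of the part that bears small_dish_mid alone.

How it is judged (in metres and radians):
On the way, in this order (a step that is already met when the one before it is completed fails the run):
1. the plunger is pulled up and turned so that it is held out, the tray still at its loading end (value of joint plunger above 0.009 m and value of joint plunger_twist above 0.6 rad and value of joint tray below 0.02 m), for 0.2 s.
2. the tray is slid until the small dish lies over the lens window (horizontal distance between small_dish_mid and lens_window below 0.008 m), for 0.2 s.
At the end, for the whole second after the job is handed in: The small dish is within 6 mm of the lens window's axis, the plunger is fully home (within 2 mm) with its grip turned back along the slide (within 0.35 rad), the tray is at rest, and all three dishes lie flat in wells of the tray (seated within 3 mm, tilted less than 0.1 rad) (horizontal distance between small_dish_mid and lens_window below 0.006 m and value of joint plunger below 0.002 m and value of joint plunger_twist below 0.35 rad and velocity of joint tray between -0.005 and 0.005 m/s and z of small_dish_mid in the frame of imager below 0.069 m and z of each of big_dish_1_mid, big_dish_2_mid in the frame of imager below 0.0745 m and angle between each of small_dish_mid, big_dish_1_mid, big_dish_2_mid's own z axis and vertical below 0.1 rad and x of big_dish_1_mid in the frame of imager between -0.01 and 0.01 m and x of big_dish_2_mid in the frame of imager between -0.01 and 0.01 m); the robot touches nothing.
It fails at once if a dish is lifted out of its well (z of small_dish_mid in the frame of imager above 0.082 m or z of any of big_dish_1_mid, big_dish_2_mid in the frame of imager above 0.088 m).
It also fails if it takes over 58 s, if anything falls off the work surface, if the arm or the gripper's body presses on something with over 40 N, if the wrist force passes 120 N, or if a joint passes its speed limit or range.

## Robot

A 7-joint arm with a two-finger parallel gripper is mounted at the origin on the work surface; the furniture and walls round the work are solid. World frame = base frame: x ahead of the robot, y to its left, z up, the work surface at z = 0. Lengths are in mm, angles in rad, forces in N, time in s.
With the tool pointing down it reaches from about 425 to 1025 mm from the base axis. Payload 9.4 kg.
Tool frame: the origin (TCP) lies on the mounting face of the last link; the fingertips stand 173 mm ahead of it and the grasp point (between the pads) lies r.grip_depth ahead of it (r.grip_depth is the distance from the TCP to the grasp point, in mm); y points along the fingers, z is the direction in which the jaws open and shut, and the axes are right-handed (so a half turn about y gives the same grasp; the last joint's range is limited). The gripper opens to 85 mm and grips with 20 to 120 N. Pads are 22 mm wide; open, the fingers measure 114 mm over their backs; the gripper's body (76 mm by 85 mm) begins 54 mm behind the grasp point. The pads swing forward as they close: fully open they stand 13 mm farther back than shut.
Start: joints at [1.034, 0.599, -0.003, 1.599, 0.002, 0.943, -0.08], TCP at [321.731, -649.703, 404.675] pointing down, gripper open.
Joint ranges: [-2.57, 2.57], [-0.35, 1.97], [-1.29, 1.29], [0.11, 2.56], [-1.05, 4.19], [0.11, 1.86], [-2.63, 2.63]. Speed limits (rad/s): [2.22, 2.22, 3.01, 3.01, 3.14, 3.14, 3.14].

## Interface

Orientations are given as a unit quaternion [x, y, z, w].
In Python, from plant import telemetry, capture, camera_info, job, models, r gives the robot as it stands.
- The arm moves only by the tool step_arm, never from a script. Its argument "deltas" is a list of rows, each a list of 3 entries, a list of its own where there are three numbers: the shift along the tool's x, y, z scaled (see below), then the turn about the tool's y scaled (see below), then the closure, from 0 (fully open) to 1 (shut). In form: [[[tx, ty, tz], spin, grip], ...]. A call has exactly 10 rows; each row is the pose to reach, as a shift and turn from the pose commanded when the call began, along the tool's axes at that moment, turning the shorter way round; what a row does not reach only later rows make up. The controller multiplies each number of a shift by 400 mm and each number of a turn by 360 degrees. A row lasts 1/12 s, in which the tool goes at most 41.7 mm and 7.16 degrees, less where a joint would pass 70% of its speed; a pose out of reach is approached as far as the arm can. A call with a number of a shift or a turn outside -1 to 1 is refused whole. A call with a gripper value outside its range is refused whole. The fingers move at their own pace and stop on an object; "squeeze" is the grip in N (left out, the last holds). Time passes only in rows, so rows that repeat a pose let the fingers close, or fill a call up. It gives the time, the measured TCP pose, the force and the opening at its end, in the units of the state.
- telemetry.get_state(): the state, without advancing time (a new reading comes with each control period).
- capture(name): name is "scene" or "top" or "wrist"; returns (picture, depth): 480x640x3 uint8, red, green, blue; 480x640 float32, mm along the optical axis (not along the pixel's ray), 0 where there is no reading.
- camera_info(name): a dict with "mtx" (3x3 intrinsics, pixels), "world_to_cam" (4x4, takes a point from world to camera coordinates); the wrist camera has in their place "mount" (4x4, takes a point from camera to tool coordinates, whose origin is the TCP and whose axes are the tool frame's). Camera axes: x right, y up, looking along -z (the intrinsics and any distortion apply to the point x, -y, -z); pixel columns grow to the right and rows downward; lengths in mm; the calibration is good to about 2 mm. A picture is of the moment at which its call begins: read the wrist's pose just before it. camera_info takes no time and is no camera call.
- job.job_done(): hands the job in, once; it reports no verdict.
Trained networks look in the newest picture that a camera, given by its name, has taken for a name from the list of things; names that differ only in an ending like _2 or _b are one class to them, and where a whole thing is asked for, a point or a joint stands for the part that bears it (a point fixed in the world has none). Each returns a list of dicts, best first, with "p" (0 to 1); they miss things now and then, are a little off and sometimes report something else, mostly with a low value. They report only what shows in the picture. A call takes as long as a camera call. They do not tell look-alikes from the thing itself.
- models.spot_in(query, camera): "centre" ([column, row] as shares, 0 to 1, of the picture: columns of its width, rows of its height, amid what is visible of it).
- models.spot_point(query, camera): "centre" ([column, row] as shares, 0 to 1, of the picture: columns of its width, rows of its height: a listed point, or the origin of a listed thing).
The state is a dict: "clock": time; "q": joint angles; "joint_vel": joint speeds; "joint_efforts": joint torques, N m; "ee_pos": TCP position; "eef_rot": TCP orientation; "contact_force": force on the tool from outside, world axes, zero at the start; "wrist_torque": the same for the moment, N m; "finger_gap": finger opening in mm.
Only numpy, scipy, OpenCV 4.12 (cv2) and the standard library are available. Lean on these libraries where they do the work, as an engineer would, in place of code of your own. Each camera call takes 0.05 s, during which the arm holds its last target. There are 200 camera calls.

## Working session

There is one attempt and no reset: what is moved stays moved. The work goes in short steps, Python scripts to look and compute and a tool call to move; the robot and the scene stay as the last step left them, time stands still between calls to the robot, and variables do not carry over. Pictures are saved under pics/ and viewed, about 8 in all and at most 12, crops included, and the job is handed in when it is done.

Besides the shell and the picture viewer there is one more tool, called after "Emit:" as name([rows], argument=value, ...), one row to a line, values as JSON. step_arm: Moves the arm, as the interface text tells. Its arguments: {"type":"object","properties":{"deltas":{"type":"array"},"squeeze":{"type":"number"}},"required":["deltas"]}

```bash
mkdir -p pics; cat > h.py <<'E'
import numpy as np, cv2
from scipy.spatial.transform import Rotation as R
from plant import telemetry, capture, camera_info, job, models, r
def shot(n,f=None):
    s=telemetry.get_state(); im,d=capture(n)
    if f: cv2.imwrite('pics/'+f,im[:,:,::-1])
    return s,im,d
def w2c(n,s):
    c=camera_info(n)
    if 'world_to_cam' in c: return c['mtx'],np.array(c['world_to_cam'])
    T=np.eye(4);T[:3,:3]=R.from_quat(s['eef_rot']).as_matrix();T[:3,3]=s['ee_pos']
    return c['mtx'],np.linalg.inv(T@np.array(c['mount']))
def ray(n,s,px,z):  # pixel -> world at height z
    K,M=w2c(n,s);K=np.array(K);dist=camera_info(n).get('dist')
    u=np.linalg.inv(K)@[px[0],px[1],1]
    C=np.linalg.inv(M);d=C[:3,:3]@[u[0],-u[1],-u[2]];o=C[:3,3]
    return o+d*(z-o[2])/d[2]
def proj(n,s,P):
    K,M=w2c(n,s);p=M@[*P,1];q=np.array(K)@[p[0],-p[1],-p[2]];return q[:2]/q[2]
E
python3 - <<'E'
from h import *
print(camera_info('top'),camera_info('scene').keys(),camera_info('wrist'),r.grip_depth)
s=telemetry.get_state();print(s)
Z=dict(imager=0,lens_window=52,tray_grip=108,plunger_grip=125,small_dish_mid=66,big_dish_1_mid=71.5,tray_mid=69)
for n in('top','scene'):
    s,im,d=shot(n,n+'.png')
    for k,z in Z.items():
        for e in models.spot_point(k,n)[:3]:
            px=np.array(e['centre'])*[640,480];print(n,k,round(e['p'],2),px.round(),ray(n,s,px,z).round(1))
E
```

```text
{'mtx': array([[476.83354664,   0.        , 328.01730199],
       [  0.        , 476.83354664, 229.53077151],
       [  0.        ,   0.        ,   1.        ]]), 'world_to_cam': array([[-1.97069191e-02, -9.99577838e-01, -2.13490833e-02,
        -8.75581161e+01],
       [ 9.97013487e-01, -2.12421744e-02,  7.42487445e-02,
        -4.72938285e+02],
       [-7.46709004e-02, -1.98221100e-02,  9.97011204e-01,
        -9.10255305e+02],
       [ 0.00000000e+00,  0.00000000e+00,  0.00000000e+00,
         1.00000000e+00]])} dict_keys(['mtx', 'world_to_cam']) {'mtx': array([[370.57633268,   0.        , 319.31129614],
       [  0.        , 370.57633268, 240.88518175],
       [  0.        ,   0.        ,   1.        ]]), 'mount': array([[-1.09693400e-03, -9.49042004e-01, -3.15147697e-01,
        -8.13340338e+01],
       [-7.04792506e-04,  3.15148543e-01, -9.49042096e-01,
         3.07224260e+01],
       [ 9.99999150e-01, -8.18922810e-04, -1.01457484e-03,
        -1.79400349e-01],
       [ 0.00000000e+00,  0.00000000e+00,  0.00000000e+00,
         1.00000000e+00]])} 154.70000000000002
{'clock': 0
[... 926 characters left out ...]
9. 225.] [ 474.3 -172.8   66. ]
top small_dish_mid 0.64 [243. 253.] [427.   59.7  66. ]
top big_dish_1_mid 0.59 [297. 221.] [484.2 -41.9  71.5]
top tray_mid 0.96 [334. 223.] [ 479.7 -108.6   69. ]
scene imager 0.74 [378. 248.] [ 456.9 -247.4    0. ]
scene lens_window 0.73 [372. 229.] [ 458.2 -228.    52. ]
scene tray_grip 0.85 [250. 277.] [492.9  27.1 108. ]
scene plunger_grip 0.98 [391. 211.] [ 409.2 -200.6  125. ]
scene small_dish_mid 0.49 [271. 373.] [385.8 109.2  66. ]
scene big_dish_1_mid 0.83 [288. 275.] [481.8 -38.3  71.5]
scene big_dish_1_mid 0.51 [252. 279.] [518.6   0.8  71.5]
scene tray_mid 0.64 [317. 253.] [ 481.1 -105.7   69. ]
scene tray_mid 0.23 [250. 281.] [520.4   2.2  69. ]
```

```bash
python3 - <<'E'
import cv2
a=cv2.imread('pics/top.png');cv2.imwrite('pics/topc.png',cv2.resize(a[150:330,190:480],None,fx=2.7,fy=2.7,interpolation=2))
E
```

```text
(no output)
```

View pics/topc.png

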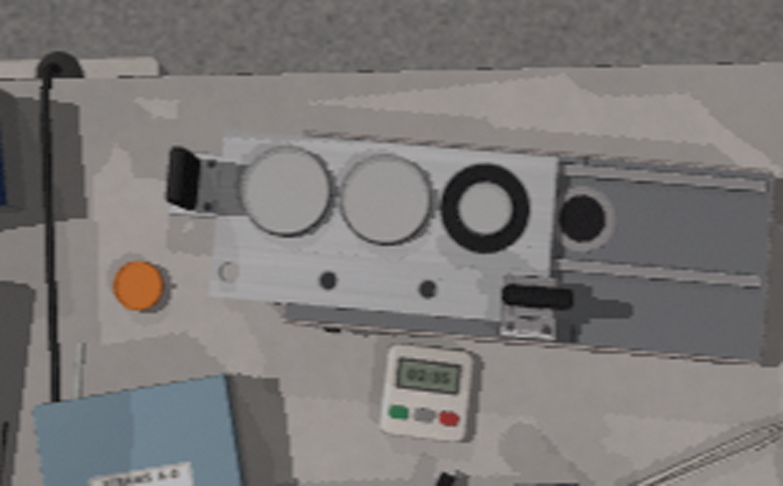

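View pics/scene.png

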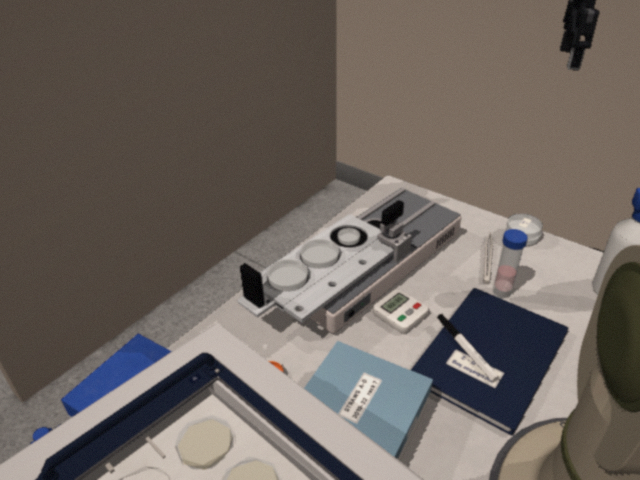

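The small dish (white, inside the dark ring) is in the rightmost well, at crop (487,208), about 68 mm from the lens at (583,217). That means a travel of 0.068. The orange disc at crop (138,285) is the look-alike. The T bar is at crop (537,296), lying along the slide.

```bash
cat >> h.py <<'E'
YAW=-0.085
def plan(P,zdir=None,spin=0):
    "TCP target P; zdir: world angle (rad) for the jaw axis. prints tool shift/400, spin/360deg"
    s=telemetry.get_state();Rm=R.from_quat(s['eef_rot']).as_matrix()
    d=Rm.T@(np.array(P)-s['ee_pos'])/400
    out=None
    if zdir is not None:
        a=np.arctan2(Rm[1,2],Rm[0,2]);e=(zdir-a+np.pi/2)%np.pi-np.pi/2
        out=-e/(2*np.pi)   # tool y down
    print('shift',d.round(4),'spin',out,'pos',s['ee_pos'].round(1),'q',s['q'].round(2),'Y',Rm[:,1].round(3),'Z',Rm[:,2].round(3),'F',s['contact_force'].round(1),'gap',s['finger_gap'],'t',s['clock'])
E
python3 - <<'E'
from h import *
plan([409,-202,400],YAW)
E
```

```text
shift [-0.6922  0.0117 -0.9062] spin -0.16329495299948535 pos [ 321.7 -649.7  404.7] q [ 1.03  0.6  -0.    1.6   0.    0.94 -0.08] Y [-0. -0. -1.] Z [ 0.444 -0.896  0.   ] F [0.1 1.  1.3] gap 85.4028357876621 t 0.8
```

Emit:
step_arm([
  [[-0.069,0,-0.09],-0.016,0],
  [[-0.138,0,-0.18],-0.032,0],
  [[-0.207,0,-0.27],-0.048,0],
  [[-0.276,0,-0.36],-0.064,0],
  [[-0.345,0,-0.45],-0.08,0],
  [[-0.414,0,-0.54],-0.096,0],
  [[-0.483,0,-0.63],-0.112,0],
  [[-0.552,0,-0.72],-0.128,0],
  [[-0.62,0,-0.81],-0.144,0],
  [[-0.67,0,-0.87],-0.163,0],
])

```text
clock: 1.63
ee_pos: [402.5, -239.1, 405.0]
eef_rot: [0.479, -0.52, 0.52, -0.479]
contact_force: [1.7, -0.2, -0.5]
finger_gap: 85.6
```

```bash
python3 - <<'E'
from h import *
s,im,d=shot('wrist','w1.png')
for k,z in dict(plunger_grip=125,lens_window=52,small_dish_mid=66,tray_mid=69,tray_grip=108).items():
    for e in models.spot_point(k,'wrist')[:2]:
        px=np.array(e['centre'])*[640,480];print(k,round(e['p'],2),px.round(),ray('wrist',s,px,z).round(1))
plan([409,-202,330],YAW)
E
```

```text
plunger_grip 0.87 [326. 183.] [ 410.8 -200.4  125. ]
lens_window 0.9 [389. 209.] [ 465.  -240.2   52. ]
small_dish_mid 0.77 [400. 128.] [ 473.4 -171.5   66. ]
shift [-0.1007  0.187   0.0071] spin -0.0005881048841059328 pos [ 402.6 -241.8  404.8] q [ 0.69  0.31 -0.34  2.15  0.16  0.7   0.15] Y [ 0.    -0.001 -1.   ] Z [ 0.996 -0.089  0.   ] F [-0.4 -1.1 -0.2] gap 85.47045815476677 t 1.9333
```

View pics/w1.png

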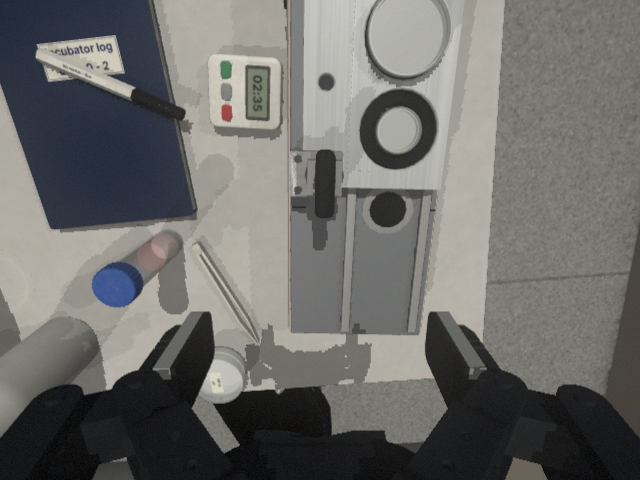

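The T bar is at (326,183), the lens at (388,209) and the small dish at (398,129), which agrees with the networks. I'll move over the bar and lower.

Emit:
step_arm([
  [[-0.03,0.02,0.007],0,0],
  [[-0.06,0.05,0.011],0,0],
  [[-0.09,0.08,0.011],0,0],
  [[-0.103,0.11,0.011],0,0],
  [[-0.103,0.14,0.011],0,0],
  [[-0.103,0.17,0.011],0,0],
  [[-0.103,0.187,0.011],0,0],
  [[-0.103,0.187,0.011],0,0],
  [[-0.103,0.187,0.011],0,0],
  [[-0.103,0.187,0.011],0,0],
])

```text
clock: 2.77
ee_pos: [410.8, -200.9, 330.3]
eef_rot: [0.478, -0.521, 0.522, -0.478]
contact_force: [0.9, -0.2, -0.1]
finger_gap: 85.5
```

```bash
python3 - <<'E'
from h import *
s,im,d=shot('wrist','w2.png')
K,M=w2c('wrist',s)
for k,z in dict(plunger_grip=125,plunger_grip_=125).items():
    for e in models.spot_point('plunger_grip','wrist')[:2]:
        px=np.array(e['centre'])*[640,480];print(k,round(e['p'],2),px.round(),ray('wrist',s,px,z).round(1))
# depth segmentation of bar top: world z 128..142
v,u=np.mgrid[:480,:640];K=np.array(K)
P=np.stack([(u-K[0,2])/K[0,0]*d,-(v-K[1,2])/K[1,1]*d,-d,np.ones_like(d)],-1)@np.linalg.inv(M).T
m=(d>0)&(abs(P[...,2]-135)<5)&(abs(P[...,0]-410)<40)&(abs(P[...,1]+201)<40)
q=P[m][:,:3];print(m.sum(),np.median(q[:,2]));(c,wh,a)=cv2.minAreaRect(q[:,:2].astype(np.float32));print(c,wh,a,q.mean(0))
plan([410.5,-200.5,282],YAW)
E
```

```text
plunger_grip 0.6 [317. 283.] [ 410.2 -200.6  125. ]
plunger_grip_ 0.6 [317. 283.] [ 410.2 -200.6  125. ]
2078 135.50913166777542
(410.0693664550781, -199.67628479003906) (43.289554595947266, 12.782831192016602) 84.25350189208984 [ 410.1166083  -198.02978666  135.1878666 ]
shift [-0.0002  0.1211 -0.0007] spin -0.0003874476110573306 pos [ 410.7 -200.6  330.4] q [ 0.55  0.42 -0.3   2.26  0.25  0.5  -0.03] Y [ 0.001 -0.001 -1.   ] Z [ 0.996 -0.087  0.001] F [-0.2  0.4 -0.5] gap 85.66092243018696 t 2.9167
```

Emit:
step_arm([
  [[-0.001,0.03,-0.001],0.002,0],
  [[-0.001,0.06,-0.001],0.002,0],
  [[-0.001,0.09,-0.001],0.002,0],
  [[-0.001,0.11,-0.001],0.002,0],
  [[-0.001,0.12,-0.001],0.002,0],
  [[-0.001,0.12,-0.001],0.002,1],
  [[-0.001,0.12,-0.001],0.002,1],
  [[-0.001,0.12,-0.001],0.002,1],
  [[-0.001,0.12,-0.001],0.002,1],
  [[-0.001,0.12,-0.001],0.002,1],
], squeeze=50)

```text
clock: 3.75
ee_pos: [410.4, -200.0, 282.3]
eef_rot: [0.474, -0.524, 0.525, -0.475]
contact_force: [-0.3, 0.8, 0.6]
finger_gap: 25.5
```

Let the fingers finish closing, then lift 13 mm.

Emit:
step_arm([
  [[0,0,0],0,1],
  [[0,0,0],0,1],
  [[0,0,0],0,1],
  [[0,0,0],0,1],
  [[0,-0.008,0],0,1],
  [[0,-0.016,0],0,1],
  [[0,-0.024,0],0,1],
  [[0,-0.0335,0],0,1],
  [[0,-0.0335,0],0,1],
  [[0,-0.0335,0],0,1],
])

```text
clock: 4.58
ee_pos: [409.9, -199.9, 295.3]
eef_rot: [-0.475, 0.524, -0.524, 0.474]
contact_force: [-3.1, -0.4, -7.5]
finger_gap: 11.6
```

Emit:
step_arm([
  [[0,0,0],-0.012,1],
  [[0,0,0],-0.024,1],
  [[0,0,0],-0.036,1],
  [[0,0,0],-0.048,1],
  [[0,0,0],-0.06,1],
  [[0,0,0],-0.072,1],
  [[0,0,0],-0.084,1],
  [[0,0,0],-0.096,1],
  [[0,0,0],-0.108,1],
  [[0,0,0],-0.12,1],
])

```text
clock: 5.42
ee_pos: [409.6, -200.0, 294.9]
eef_rot: [0.635, -0.312, 0.311, -0.634]
contact_force: [-2.4, -1.1, -6.7]
finger_gap: 12.2
```

Emit:
step_arm([
  [[0,0,0],-0.012,1],
  [[0,0,0],-0.024,1],
  [[0,0,0],-0.036,1],
  [[0,0,0],-0.048,1],
  [[0,0,0],-0.06,1],
  [[0,0,0],-0.072,1],
  [[0,0,0],-0.084,1],
  [[0,0,0],-0.096,1],
  [[0,0,0],-0.108,1],
  [[0,0,0],-0.12,1],
])

```text
clock: 6.25
ee_pos: [409.3, -200.3, 294.8]
eef_rot: [0.705, -0.057, 0.055, -0.705]
contact_force: [-3.3, -1.8, -8.2]
finger_gap: 12.2
```

```bash
python3 - <<'E'
from h import *
plan([410,-200,380],YAW+np.pi/2)
E
```

```text
shift [ 0.0011 -0.213   0.0009] spin -0.011848600958047434 pos [ 409.3 -200.3  294.8] q [ 0.82  0.55 -0.68  2.27  0.69  0.54  1.  ] Y [-0.003 -0.001 -1.   ] Z [ 0.159  0.987 -0.001] F [-3.3 -1.8 -8.2] gap 12.200134407182453 t 6.25
```

Emit:
step_arm([
  [[0,0.004,0],0,1],
  [[0,0.004,0],0,1],
  [[0,0.004,0],0,0],
  [[0,0.004,0],0,0],
  [[0,0.004,0],0,0],
  [[0,0.004,0],0,0],
  [[0,-0.04,0],0,0],
  [[0,-0.11,0],0,0],
  [[0,-0.18,0],0,0],
  [[0,-0.21,0],0,0],
])

```text
clock: 7.08
ee_pos: [411.2, -199.4, 382.1]
eef_rot: [0.705, -0.056, 0.058, -0.705]
contact_force: [1.0, -0.0, -0.2]
finger_gap: 85.6
```

```bash
python3 - <<'E'
from h import *
plan([490,-5,370],YAW-0.01+np.pi/2)
s,im,d=shot('wrist','w3.png')
E
```

```text
shift [0.1159 0.0304 0.5114] spin -0.010665932561386815 pos [ 411.2 -199.4  382.1] q [ 0.96  0.42 -0.85  2.18  0.48  0.72  1.2 ] Y [ 0.003 -0.001 -1.   ] Z [ 0.161  0.987 -0.   ] F [ 1.  -0.  -0.2] gap 85.57568688757505 t 7.0833
```

View pics/w3.png

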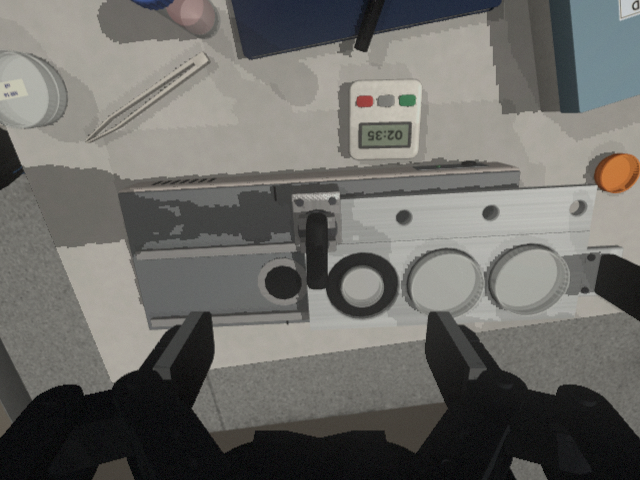

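The bar now lies across the slide and is held out, seen at (317,250). Next I'll go above the plate.

Emit:
step_arm([
  [[0.012,0.003,0.06],-0.005,0],
  [[0.024,0.006,0.12],-0.01,0],
  [[0.036,0.01,0.18],-0.0107,0],
  [[0.048,0.015,0.24],-0.0107,0],
  [[0.06,0.02,0.3],-0.0107,0],
  [[0.072,0.025,0.36],-0.0107,0],
  [[0.084,0.03,0.42],-0.0107,0],
  [[0.096,0.03,0.48],-0.0107,0],
  [[0.105,0.03,0.54],-0.0107,0],
  [[0.105,0.03,0.585],-0.0107,0],
])

```text
clock: 7.97
ee_pos: [490.5, 26.5, 367.1]
eef_rot: [-0.706, 0.033, -0.034, 0.707]
contact_force: [0.4, -0.0, 0.4]
finger_gap: 85.2
```

```bash
python3 - <<'E'
from h import *
s,im,d=shot('wrist','w4.png')
K,M=w2c('wrist',s);K=np.array(K)
for e in models.spot_point('tray_grip','wrist')[:2]:
    px=np.array(e['centre'])*[640,480];print(round(e['p'],2),px.round(),ray('wrist',s,px,108).round(1))
v,u=np.mgrid[:480,:640]
P=np.stack([(u-K[0,2])/K[0,0]*d,-(v-K[1,2])/K[1,1]*d,-d,np.ones_like(d)],-1)@np.linalg.inv(M).T
m=(d>0)&(abs(P[...,2]-125)<5)&(abs(P[...,0]-490)<50)&(abs(P[...,1]-28)<40)
q=P[m][:,:3];print(m.sum(),np.median(q[:,2],));c=cv2.minAreaRect(q[:,:2].astype(np.float32));print(c)
plan([*c[0],263],YAW-0.01+np.pi/2)
E
```

```text
0.68 [322. 248.] [491.3  28.6 108. ]
1040 124.68115763655547
((491.4108581542969, 28.337839126586914), (11.714864730834961, 35.287086486816406), 84.32254028320312)
shift [0.0027 0.2609 0.0015] spin 0.000670927617866259 pos [490.1  27.6 367.4] q [ 0.42  0.48 -0.82  2.13  0.53  0.74  0.74] Y [ 0.002  0.002 -1.   ] Z [0.091 0.996 0.002] F [-0.6 -0.1  0.2] gap 85.3873702300073 t 8.0667
```

Emit:
step_arm([
  [[0.003,0.05,0.0015],0,0],
  [[0.003,0.1,0.0015],0,0],
  [[0.003,0.15,0.0015],0,0],
  [[0.003,0.2,0.0015],0,0],
  [[0.003,0.24,0.0015],0,0],
  [[0.003,0.257,0.0015],0,0.5],
  [[0.003,0.257,0.0015],0,1],
  [[0.003,0.257,0.0015],0,1],
  [[0.003,0.257,0.0015],0,1],
  [[0.003,0.257,0.0015],0,1],
], squeeze=30)

```text
clock: 8.9
ee_pos: [491.0, 24.7, 265.3]
eef_rot: [-0.706, 0.033, -0.034, 0.706]
contact_force: [-1.6, -0.1, 0.4]
finger_gap: 25.8
```

Emit:
step_arm([
  [[0,0,0],0,1],
  [[0,0,0],0,1],
  [[0,0,0],0,1],
  [[0,0,0],0,1],
  [[0,0,0],0,1],
  [[0,0,0],0,1],
  [[0,0,0],0,1],
  [[0,0,0],0,1],
  [[0,0,0],0,1],
  [[0,0,0],0,1],
])

```text
clock: 9.73
ee_pos: [491.0, 24.8, 265.2]
eef_rot: [-0.706, 0.033, -0.034, 0.706]
contact_force: [-0.3, -0.2, 6.5]
finger_gap: 11.4
```

```bash
python3 - <<'E'
from h import *
p=telemetry.get_state()['ee_pos']
plan(p-68*np.array([0.098,0.995,0]),YAW-0.013+np.pi/2)
E
```

```text
shift [-0.0004 -0.     -0.17  ] spin 0.00031788166981190955 pos [491.   24.8 265.2] q [ 0.28  0.62 -0.64  2.22  0.76  0.53  0.52] Y [ 0.001 -0.    -1.   ] Z [0.096 0.995 0.   ] F [-0.3 -0.2  6.5] gap 11.393557184707623 t 9.7333
```

The tray followed the fingers about 3.5 mm, so I need about 64.5 mm more: z shift of -0.161.

Emit:
step_arm([
  [[0,0,-0.012],0,1],
  [[0,0,-0.032],0,1],
  [[0,0,-0.054],0,1],
  [[0,0,-0.076],0,1],
  [[0,0,-0.098],0,1],
  [[0,0,-0.12],0,1],
  [[0,0,-0.14],0,1],
  [[0,0,-0.153],0,1],
  [[0,0,-0.161],0,1],
  [[0,0,-0.161],0,1],
])

```text
clock: 10.57
ee_pos: [484.4, -40.3, 265.2]
eef_rot: [0.707, -0.034, 0.034, -0.706]
contact_force: [-2.8, -0.3, 9.4]
finger_gap: 11.5
```

Emit:
step_arm([
  [[0,0,0],0,1],
  [[0,0,0],0,1],
  [[0,0,0],0,1],
  [[0,0,0],0,0],
  [[0,0,0],0,0],
  [[0,0,0],0,0],
  [[0,0,0],0,0],
  [[0,-0.05,0],0,0],
  [[0,-0.15,0],0,0],
  [[0,-0.25,0],0,0],
])

```text
clock: 11.4
ee_pos: [484.2, -39.1, 364.7]
eef_rot: [-0.706, 0.035, -0.032, 0.707]
contact_force: [1.7, 0.4, 0.4]
finger_gap: 85.3
```

```bash
python3 - <<'E'
from h import *
s,im,d=shot('wrist','w5.png')
K,M=w2c('wrist',s);K=np.array(K)
v,u=np.mgrid[:480,:640]
P=np.stack([(u-K[0,2])/K[0,0]*d,-(v-K[1,2])/K[1,1]*d,-d,np.ones_like(d)],-1)@np.linalg.inv(M).T
m=(d>0)&(abs(P[...,2]-125)<5)&(abs(P[...,0]-485)<50)&(abs(P[...,1]+39)<40)
q=P[m][:,:3];c=cv2.minAreaRect(q[:,:2].astype(np.float32));print(m.sum(),c)
for n in('top','wrist'):
    if n=='top': s,im,d=shot('top','top2.png')
    for k,z in dict(tray_grip=108,small_dish_mid=66).items():
        for e in models.spot_point(k,n)[:2]:
            px=np.array(e['centre'])*[640,480];print(n,k,round(e['p'],2),px.round(),ray(n,s,px,z).round(1))
plan([410,-200,360],YAW-0.013+np.pi/2)
E
```

```text
1087 ((484.2096252441406, -39.74506759643555), (11.900583267211914, 35.54582214355469), 84.99176025390625)
top small_dish_mid 0.61 [408. 227.] [ 468.1 -244.8   66. ]
wrist tray_grip 0.86 [320. 250.] [490.3 -37.7 108. ]
wrist tray_grip 0.54 [ 96. 210.] [ 449.8 -178.7  108. ]
wrist small_dish_mid 0.86 [448. 134.] [426.7  59.7  66. ]
wrist small_dish_mid 0.76 [ 54. 229.] [ 469.3 -242.5   66. ]
shift [-0.1467  0.0096 -0.4165] spin 0.00042053042370228925 pos [484.3 -39.8 363.7] q [ 0.56  0.49 -0.83  2.14  0.54  0.73  0.85] Y [-0.001 -0.    -1.   ] Z [ 0.095  0.995 -0.   ] F [-0.7 -0.5 -0.4] gap 85.26268347118342 t 11.7
```

The tray moved 68.4 mm, so it's within the nose's catch range. Back over the plunger, matching the bar's angle.

Emit:
step_arm([
  [[-0.016,0,-0.045],0.005,0],
  [[-0.032,0,-0.09],0.01,0],
  [[-0.048,0,-0.136],0.01,0],
  [[-0.064,0,-0.182],0.01,0],
  [[-0.08,0,-0.228],0.01,0],
  [[-0.097,0,-0.275],0.01,0],
  [[-0.115,0,-0.322],0.01,0],
  [[-0.13,0,-0.369],0.01,0],
  [[-0.1467,0,-0.4165],0.01,0],
  [[-0.1467,0,-0.4165],0.01,0],
])

```text
clock: 12.53
ee_pos: [408.5, -202.6, 362.7]
eef_rot: [0.705, -0.059, 0.055, -0.705]
contact_force: [-1.1, -1.2, -0.1]
finger_gap: 85.9
```

Emit:
step_arm([
  [[0,0,0],0,0],
  [[0,0,0],0,0],
  [[0,0,0],0,0],
  [[0,0,0],0,0],
  [[0,0,0],0,0],
  [[0,0,0],0,0],
  [[0,0,0],0,0],
  [[0,0,0],0,0],
  [[0,0,0],0,0],
  [[0,0,0],0,0],
])

```text
clock: 13.37
ee_pos: [410.5, -199.7, 364.5]
eef_rot: [0.705, -0.056, 0.056, -0.705]
contact_force: [-0.7, 0.1, -1.0]
finger_gap: 86.0
```

```bash
python3 - <<'E'
from h import *
s,im,d=shot('wrist','w6.png')
K,M=w2c('wrist',s);K=np.array(K)
v,u=np.mgrid[:480,:640]
P=np.stack([(u-K[0,2])/K[0,0]*d,-(v-K[1,2])/K[1,1]*d,-d,np.ones_like(d)],-1)@np.linalg.inv(M).T
m=(d>0)&(abs(P[...,2]-147)<5)&(abs(P[...,0]-410)<50)&(abs(P[...,1]+200)<40)
q=P[m][:,:3];c=cv2.minAreaRect(q[:,:2].astype(np.float32));print(m.sum(),c,np.median(q[:,2]))
plan([410,-200,293],np.radians(80.85))
E
```

```text
1641 ((408.6083068847656, -200.53443908691406), (12.563156127929688, 43.13817596435547), 81.41320037841797) 146.1623969070111
shift [-0.001   0.1787 -0.001 ] spin 0.0002877165678446606 pos [ 410.5 -199.7  364.5] q [ 0.94  0.45 -0.83  2.2   0.53  0.69  1.16] Y [-0. -0. -1.] Z [ 0.157  0.988 -0.   ] F [-0.3  0.7  0.3] gap 85.1934634431551 t 13.4167
```

Emit:
step_arm([
  [[-0.002,0.04,-0.001],0,0],
  [[-0.002,0.08,-0.001],0,0],
  [[-0.002,0.12,-0.001],0,0],
  [[-0.002,0.15,-0.001],0,0],
  [[-0.002,0.17,-0.001],0,0],
  [[-0.002,0.179,-0.001],0,0],
  [[-0.002,0.179,-0.001],0,1],
  [[-0.002,0.179,-0.001],0,1],
  [[-0.002,0.179,-0.001],0,1],
  [[-0.002,0.179,-0.001],0,1],
], squeeze=50)

```text
clock: 14.25
ee_pos: [409.7, -200.0, 293.4]
eef_rot: [0.705, -0.055, 0.056, -0.705]
contact_force: [-0.9, -0.4, 0.2]
finger_gap: 38.7
```

Emit:
step_arm([
  [[0,0,0],0,1],
  [[0,0,0],0,1],
  [[0,0,0],0,1],
  [[0,0,0],0,1],
  [[0,0,0],0,1],
  [[0,0,0],0,1],
  [[0,-0.004,0],0,1],
  [[0,-0.005,0],0,1],
  [[0,-0.005,0],0,1],
  [[0,-0.005,0],0,1],
])

```text
clock: 15.08
ee_pos: [409.6, -200.4, 294.7]
eef_rot: [0.705, -0.056, 0.056, -0.705]
contact_force: [1.5, -6.0, -7.3]
finger_gap: 12.5
```

Emit:
step_arm([
  [[0,0,0],0.012,1],
  [[0,0,0],0.024,1],
  [[0,0,0],0.036,1],
  [[0,0,0],0.048,1],
  [[0,0,0],0.06,1],
  [[0,0,0],0.072,1],
  [[0,0,0],0.084,1],
  [[0,0,0],0.096,1],
  [[0,0,0],0.108,1],
  [[0,0,0],0.12,1],
])

```text
clock: 15.92
ee_pos: [409.7, -200.5, 294.7]
eef_rot: [0.634, -0.313, 0.313, -0.634]
contact_force: [2.0, -6.0, -7.8]
finger_gap: 12.3
```

```bash
python3 - <<'E'
from h import *
plan([410,-200,292],-0.1)
E
```

```text
shift [-0.0005  0.0067  0.0014] spin 0.12010747029648992 pos [ 409.7 -200.5  294.7] q [ 0.68  0.5  -0.48  2.28  0.53  0.46  0.43] Y [-0. -0. -1.] Z [ 0.793  0.609 -0.   ] F [ 2.  -6.  -7.8] gap 12.32209113383059 t 15.9167
```

Emit:
step_arm([
  [[0,0,0],0.012,1],
  [[0,0,0],0.024,1],
  [[0,0,0],0.036,1],
  [[0,0,0],0.048,1],
  [[0,0,0],0.06,1],
  [[0,0,0],0.072,1],
  [[0,0,0],0.084,1],
  [[0,0,0],0.096,1],
  [[0,0,0],0.108,1],
  [[0,0,0],0.12,1],
])

```text
clock: 16.75
ee_pos: [409.6, -200.6, 294.7]
eef_rot: [0.475, -0.524, 0.524, -0.474]
contact_force: [-0.0, -6.9, -7.3]
finger_gap: 12.2
```

Emit:
step_arm([
  [[0,0,0],0,1],
  [[0,0.004,0],0,1],
  [[0,0.008,0],0,1],
  [[0,0.012,0],0,1],
  [[0,0.016,0],0,1],
  [[0,0.02,0],0,1],
  [[0,0.024,0],0,1],
  [[0,0.028,0],0,1],
  [[0,0.03,0],0,1],
  [[0,0.03,0],0,1],
])

```text
clock: 17.58
ee_pos: [409.6, -200.6, 282.7]
eef_rot: [0.476, -0.523, 0.524, -0.475]
contact_force: [0.3, -7.7, -6.6]
finger_gap: 12.1
```

Emit:
step_arm([
  [[0,0,0],0,0],
  [[0,0,0],0,0],
  [[0,0,0],0,0],
  [[0,0,0],0,0],
  [[0,0,0],0,0],
  [[0,-0.05,0],0,0],
  [[0,-0.12,0],0,0],
  [[0,-0.2,0],0,0],
  [[0.03,-0.2,0],0,0],
  [[0.07,-0.2,0],0,0],
])

```text
clock: 18.42
ee_pos: [407.4, -227.2, 364.9]
eef_rot: [0.476, -0.521, 0.524, -0.477]
contact_force: [-0.0, 0.2, -0.6]
finger_gap: 85.7
```

Emit:
step_arm([
  [[0,0,0],0,0],
  [[0,0,0],0,0],
  [[0,0,0],0,0],
  [[0,0,0],0,0],
  [[0,0,0],0,0],
  [[0,0,0],0,0],
  [[0,0,0],0,0],
  [[0,0,0],0,0],
  [[0,0,0],0,0],
  [[0,0,0],0,0],
])

```text
clock: 19.25
ee_pos: [407.0, -227.8, 362.8]
eef_rot: [-0.476, 0.523, -0.523, 0.476]
contact_force: [0.6, -0.6, -0.1]
finger_gap: 85.8
```

```bash
python3 - <<'E'
from h import *
s,im,d=shot('wrist','w7.png')
K,M=w2c('wrist',s);K=np.array(K)
v,u=np.mgrid[:480,:640]
P=np.stack([(u-K[0,2])/K[0,0]*d,-(v-K[1,2])/K[1,1]*d,-d,np.ones_like(d)],-1)@np.linalg.inv(M).T
for nm,z,x,y in(('bar',137,410,-200),('plate',125,485,-39)):
    m=(d>0)&(abs(P[...,2]-z)<7)&(abs(P[...,0]-x)<45)&(abs(P[...,1]-y)<40)
    q=P[m][:,:3]
    if len(q): print(nm,m.sum(),cv2.minAreaRect(q[:,:2].astype(np.float32)),np.median(q[:,2]))
for k,z in dict(small_dish_mid=66,big_dish_1_mid=71.5,tray_grip=108).items():
    for e in models.spot_point(k,'wrist')[:2]:
        px=np.array(e['centre'])*[640,480];print(k,round(e['p'],2),px.round(),ray('wrist',s,px,z).round(1))
print(s['ee_pos'],s['contact_force'],s['clock'])
E
```

```text
bar 1727 ((409.8805236816406, -200.2183380126953), (43.587379455566406, 12.684553146362305), 83.9981689453125) 135.38166252896718
small_dish_mid 0.74 [397. 241.] [ 464.9 -240.5   66. ]
big_dish_1_mid 0.57 [414.  40.] [ 478.7 -106.5   71.5]
tray_grip 0.69 [398. 238.] [ 457.8 -223.9  108. ]
[ 406.95499076 -227.75130904  362.82972914] [ 0.6034371  -0.57255873 -0.13260392] 19.25
```

View pics/w7.png

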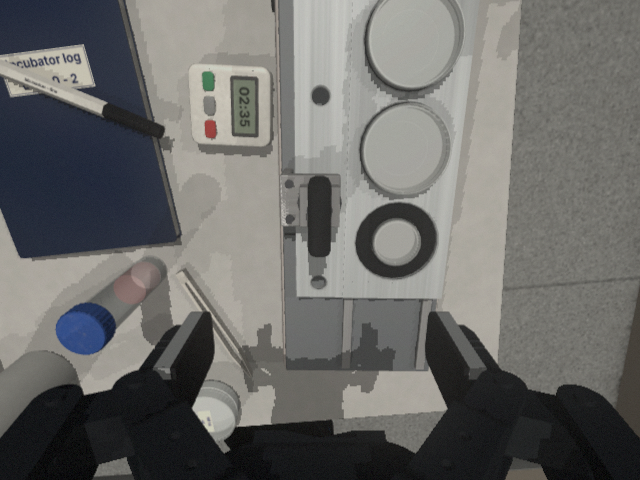

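The bar's top is back at 135.4 mm (135.5 when home at the start) and it lies along the slide. The small dish is at (464.9,-240.5), against a lens at about (465,-240.2). The dishes lie in their wells and the arm is clear, so I'll hand in.

```bash
python3 -c "
from h import *
print(job.job_done())"
```

```text
the job is handed in; nothing more can be done
None
```

The job is done and handed in at about 19 s on the robot clock; no verdict was reported. I pulled the plunger up 13 mm and turned it about 86° anticlockwise. I then slid the tray by its grip plate to the 0.068 stop, because the small dish was in the rightmost well. Finally I turned the plunger back and let it drop.

Last checks, from the wrist camera just before handing in:
- **Plunger:** the bar's top was at 135.4 mm, against 135.5 mm when home at the start. The bar was aligned with the slide to within about 0.01 rad.
- **Small dish:** it was at (464.9, -240.5), with the lens measured at (465, -240.2), so under 1 mm off. The top camera had put the dish about 4 mm from the top camera's own lens reading, but that was before the plunger dropped.
- **Dishes and arm:** all three dishes looked flat in their wells and the arm was clear. I judged this by eye and did not measure dish height or tilt.

When I first gripped the plate the tray followed the fingers by about 3.5 mm, so I shortened the slide to allow for it. Measured from the plate, the tray had moved 68.4 mm in all before the pin dropped.

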